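# Set the iris and run the lamp test on the light source

### The job

On the white light source, first turn the slim silver iris ring until its white tab lines up with the orange mark, without touching the dark collars above and below the ring. Then slide the blue dust cover fully open, press the green lamp-test button all the way down and let it spring back, and slide the cover fully home again over the button. Leave the ring on its mark and do not disturb the jars and other things on the desk.

Things in the scene. Friction and masses are not known exactly. Their poses are not given: they have to be found in the camera images.
- light_source: White light-source box, fixed on the desk, 100 mm along its x, 224 mm along its y, grey top panel at 45.5 mm. Origin: centre of its underside; z up. Its -x side (black vent slots, green lamp) roughly faces the robot. On top: the iris port towards +y, a blue dust cover on two rails towards -y.
- iris_ring (a joint): Angle of the slim silver knurled iris ring about its vertical axis, rad, growing anticlockwise seen from above; 0 and 1.6 are its stops, 0.9 has its white tab exactly under the orange mark. It starts at 0 to 0.45. The ring is 48 mm across, 59.5 to 69.5 mm above the desk, 5 mm proud all round of the collars; friction 0.04 N m, stays where left.
- ring_centre (a point): Fixed point on the axis of the iris ring, at the ring's mid-height, 64.5 mm above the desk; at (0, 72, 64.5) mm in the box's frame.
- ring_tab (a point): Outer tip of the white tab (6 x 6 mm, projecting 9 mm from the ring's rim), 33 mm from the ring's axis, at the ring's mid-height. It turns with the ring.
- index_mark (a point): Fixed point where the tab's tip must come to stand: 33 mm from the ring's axis on the box's -x side, at the ring's mid-height, straight out from the orange mark painted on the upper collar.
- upper_collar: Fixed dark steel collar just above the iris ring, 38 mm across, from 70.5 to 78.5 mm above the desk, with a white disc and an orange radial mark on top. Origin: centre of its underside. Fragile alignment: not to be touched.
- lower_collar: Fixed dark steel collar just below the iris ring, 38 mm across, from 49.5 to 58.7 mm above the desk (a 52 mm flange, part of the box, lies under it up to 49.5 mm). Origin: centre of its underside. Not to be touched.
- dust_cover (a joint): Slide of the blue dust cover, m: 0 is closed (over the button, against its stop), 0.056 fully open, moved along the box's -y, away from the iris. It starts closed or at most 2 mm open. About 1.5 N of friction; it stays where it is left.
- cover_grip (a point): Centre of the upright blue grip fin in the middle of the dust cover, 70.5 mm above the desk, moving with the cover. The fin is 12 mm thick along the slide (box y), 32 mm long along box x, and stands from 61.5 to 78.5 mm above the desk on the cover plate (70 x 52 mm, top at 61.5 mm).
- test_button (a joint): Travel of the round green lamp-test button, m: 0 is up, 0.005 fully down; it springs back; about 4.5 N pushes it fully down.
- button_place (a point): Fixed point at the centre of the button's top when it is up, 54.5 mm above the desk; at (0, -20, 54.5) mm in the box's frame. The button is 24 mm across, under the closed cover, between rails that stand 48 mm apart (inside) and 57 mm above the desk.
- red_jar: Bystander: red-capped white specimen jar, 46 mm across, 68 mm tall. Origin: centre of its underside.
- yellow_jar: Bystander: yellow-capped white specimen jar, 54 mm across, 76 mm tall. Origin: centre of its underside.
- oil_bottle: Bystander: small amber dropper bottle with black cap, 25 mm across, 66 mm tall. Origin: centre of its underside.
- coverslip_box: Bystander: blue and white coverslip box, 38 x 38 x 19 mm. Origin: centre of its underside.
- pink_cassette: Bystander: pink tissue cassette, 28 x 41 x 7 mm. Origin: centre of its underside.
- marker: Bystander: white marker with a red cap, 17 x 135 x 16 mm, lying flat. Origin: centre of its underside.

How it is judged:
By the outcome, as a careful person would: the job done as asked, in the order asked, and still so for the second after the job is handed in, with the robot touching nothing.
It also fails if it takes over 59 s, if anything falls off the work surface, if the arm or the gripper's body presses on something with over 40 N, if the wrist force passes 120 N, or if a joint passes its speed limit or range.

### The arm

A 6-joint arm with a two-finger parallel gripper is mounted at the origin on the work surface; the furniture and walls round the work are solid. World frame = base frame: x ahead of the robot, y to its left, z up, the work surface at z = 0. Lengths are in m, angles in degrees, forces in N, time in s.
With the tool pointing down it reaches from about 0.25 to 0.775 m from the base axis. Payload 4 kg.
Tool frame: the origin (TCP) lies midway between the tips of the shut fingers; the grasp point (between the pads) lies 19 mm behind it; z points along the fingers, y is the line along which they close (so a half turn about z gives the same grasp; the last joint's range is limited). The gripper opens to 85 mm and grips with 20 to 120 N. Pads are 22 mm wide; open, the fingers measure 114 mm over their backs; the gripper's body (76 mm by 85 mm) begins 54 mm behind the grasp point. The pads swing forward as they close: fully open they stand 13 mm farther back than shut.
Start: joints at [65.426, 4.996, 78.535, -0, 96.463, -5.907], TCP at [0.176, 0.521, 0.231] pointing down, gripper open.
Joint ranges: [-177.83, 177.83], [-43.37, 116.18], [15.69, 146.23], [-61.86, 241.86], [9.47, 152.12], [-147.06, 147.06]. Speed limits (degrees/s): [159.86, 159.86, 180, 180, 180, 180].

### API

Orientations are given as [roll, pitch, yaw] about the fixed x, y, z axes, in that order (R = Rz(yaw) Ry(pitch) Rx(roll)).
In Python, from bench import ctrl gives the robot as it stands.
- The arm moves only by the shell command python3 -m pendant 'ROWS' [FORCE]. ROWS is JSON, a list of rows, each an object with "hand": the finger opening in mm, from 0 to 85.4; "delta_pos": the shift along the world's x, y, z in units of 25 mm (1.0 is 25 mm), a list of three; "twist": the turn, a rotation vector about the world's x, y, z in units of 8 degrees (1.0 is 8 degrees), a list of three. In form: [{"hand": hand, "delta_pos": [x, y, z], "twist": [rx, ry, rz]}, ...]. A call has exactly 10 rows; each row shifts and turns the commanded pose from where the row before left it; what a row does not reach is not made up. A row lasts 1/8 s, in which the tool goes at most 62.5 mm and 10.7 degrees, less where a joint would pass 70% of its speed; a pose out of reach is approached as far as the arm can. A call is refused whole if a number of a shift passes 1 or a number of a turn 1, either way. A call with a gripper value outside its range is refused whole. The fingers move at their own pace and stop on an object; FORCE is the grip in N (left out, the last holds). Time passes only in rows, so rows that do not move let the fingers close, or fill a call up. It gives the time, the measured TCP pose, the force, the opening and the grip force at its end, in the units of the state.
- ctrl.state(): the state, without advancing time (a new reading comes with each control period).
- ctrl.snapshot(name): name is "scene" or "side" or "wrist"; returns a dict with "image" (420x560x3 uint8, blue, green, red), "z_map" (420x560 float32, m along the optical axis (not along the pixel's ray), 0 where there is no reading), "fx", "fy", "cx", "cy" (pixels), "pose" (4x4, takes a point from camera to world coordinates). Camera axes: x right, y up, looking along -z (the intrinsics and any distortion apply to the point x, -y, -z); pixel columns grow to the right and rows downward; lengths in m; the calibration is good to about 2 mm. A picture is of the moment at which its call begins.
- ctrl.hand_in(): hands the job in; it is judged then, once.
The state is a dict: "time_s": time; "q": joint angles; "qd": joint speeds; "tau": joint torques, N m; "position": TCP position; "tool_rot": TCP orientation; "ft_force": force on the tool from outside, world axes, zero at the start; "wrist_torque": the same for the moment, N m; "width": opening from 0.0 (shut) to 1.0 (fully open); "grasp_force": force on a finger pad.
Only numpy, scipy, OpenCV 4.12 (cv2) and the standard library are available. Lean on these libraries where they do the work, as an engineer would, in place of code of your own. Each camera call takes 0.05 s, during which the arm holds its last target. There are 200 camera calls.

## Working session

There is one attempt and no reset: what is moved stays moved. The work goes in short steps, Python scripts to look and compute and a shell command to move; the robot and the scene stay as the last step left them, time stands still between calls to the robot, and variables do not carry over. Pictures are saved under pics/ and viewed, at most 10 in all, crops included, and the job is handed in when it is done.

```bash
mkdir -p pics; ls; python3 - <<'E'
from bench import ctrl
import cv2,numpy as np,pickle
d={}
for n in("scene","side"):
    s=ctrl.snapshot(n);d[n]=s;cv2.imwrite(f"pics/{n}0.png",s["image"])
    print(n,[round(s[k],1) for k in("fx","fy","cx","cy")],np.round(s["pose"],3).tolist(),[k for k in s])
pickle.dump(d,open("d0.pkl","wb"))
print(ctrl.state())
E
```

```text
pics
scene [407.3, 407.3, 284.1, 209.1] [[0.726, 0.44, -0.528, -0.028], [-0.687, 0.448, -0.572, -0.493], [-0.015, 0.778, 0.628, 0.622], [0.0, 0.0, 0.0, 1.0]] ['image', 'z_map', 'fx', 'fy', 'cx', 'cy', 'pose']
side [479.6, 479.6, 277.0, 205.7] [[-0.442, -0.761, 0.475, 0.973], [0.897, -0.384, 0.22, 0.282], [0.015, 0.523, 0.852, 1.061], [0.0, 0.0, 0.0, 1.0]] ['image', 'z_map', 'fx', 'fy', 'cx', 'cy', 'pose']
{'time_s': 0.1, 'q': array([ 6.54251090e+01,  5.03693624e+00,  7.86176728e+01, -1.04971811e-03,
        9.64622573e+01, -5.90430945e+00]), 'qd': array([-0.04389625,  0.09127846, -0.21223285, -0.00564564,  0.0407157 ,
        0.03599169]), 'tau': array([ 1.85492325e-03, -3.53012502e+01, -3.14219785e+01, -2.29392936e-04,
        7.87162775e-03, -5.23272604e-05]), 'position': array([0.17586453, 0.52064861, 0.23022244]), 'tool_rot': array([-1.79883646e+02, -1.09839654e-02,  1.61329290e+02]), 'ft_force': array([ 0.39978272,  1.13790509, -0.97788899]), 'wrist_torque': array([-0.03862385, -0.01057739, -0.07712525]), 'grasp_force': 0.0, 'width': 1.0015686005565536}
```

View pics/scene0.png

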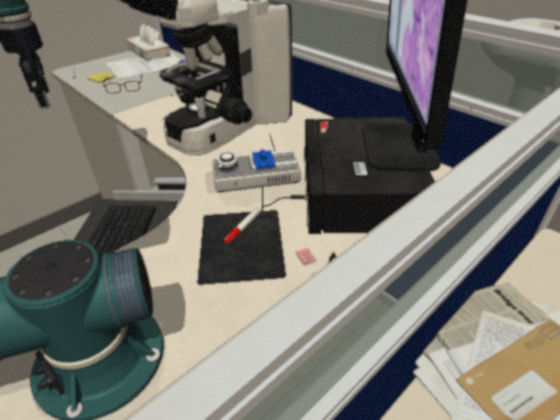

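View pics/side0.png

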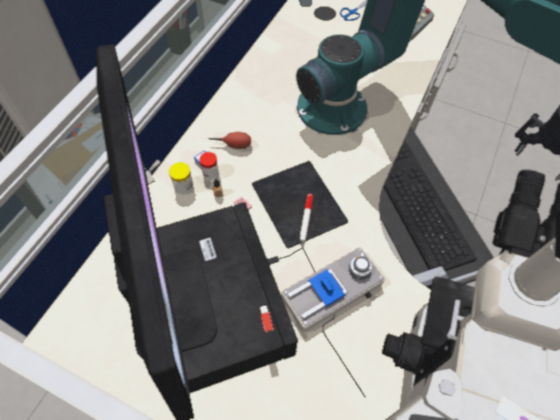

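The scene view shows the light source around (256,170), with the blue cover near (263,160) and the iris near (227,160). In the side view the cover is near (326,288) and the iris near (361,264). The microscope stands beyond the box, and a black box lies on its -y side.

```bash
cat > h.py <<'E'
import cv2,numpy as np,pickle
def ray(s,u,v):
    T=np.array(s["pose"]);d=T[:3,:3]@np.array([(u-s["cx"])/s["fx"],-(v-s["cy"])/s["fy"],-1.]);return T[:3,3],d
def onz(s,u,v,z):
    o,d=ray(s,u,v);return o+d*(z-o[2])/d[2]
def proj(s,p):
    T=np.array(s["pose"]);c=T[:3,:3].T@(np.asarray(p)-T[:3,3]);return np.array([s["cx"]+s["fx"]*c[0]/-c[2],s["cy"]-s["fy"]*c[1]/-c[2]])
def pts(s):
    v,u=np.mgrid[:420,:560];z=s["z_map"];c=np.stack([(u-s["cx"])/s["fx"]*z,-(v-s["cy"])/s["fy"]*z,-z],-1);T=np.array(s["pose"]);return c@T[:3,:3].T+T[:3,3]
E
python3 - <<'E'
from h import *
d=pickle.load(open("d0.pkl","rb"))
for n,(x0,y0,x1,y1) in dict(scene=(200,135,310,200),side=(270,235,400,335)).items():
    s=d[n];im=s["image"];P=pts(s)
    hsv=cv2.cvtColor(im,cv2.COLOR_BGR2HSV);roi=np.zeros(im.shape[:2],bool);roi[y0:y1,x0:x1]=1
    b=roi&(hsv[...,0]>100)&(hsv[...,0]<125)&(hsv[...,1]>140)
    q=P[b];print(n,"blue n",b.sum(),"z pct",np.percentile(q[:,2],[5,50,95]).round(4))
    pl=b&(abs(P[...,2]-.0615)<.004);fin=b&(P[...,2]>.073)
    for nm,m in(("plate",pl),("fin",fin)):
        if m.sum()>3:
            r=cv2.minAreaRect((P[m][:,:2]*1000).astype(np.float32));print(nm,m.sum(),P[m].mean(0).round(4),np.round(r[0],1),np.round(r[1],1),round(r[2],1))
    top=roi&(P[...,2]>.035)&(P[...,2]<.085)
    r=cv2.minAreaRect((P[top][:,:2]*1000).astype(np.float32));print("box",top.sum(),np.round(r[0],1),np.round(r[1],1),round(r[2],1))
    m=roi&(P[...,2]>.074)&~b; print("collar top",m.sum(),P[m].mean(0).round(4) if m.any() else 0)
    c=cv2.resize(im[y0:y1,x0:x1],None,fx=6,fy=6,interpolation=cv2.INTER_CUBIC);cv2.imwrite(f"pics/{n}_c.png",c)
E
```

```text
scene blue n 293 z pct [0.0554 0.06   0.0763]
plate 222 [0.5462 0.2058 0.06  ] [549.9 209.6] [73.2 48.6] 55.1
fin 31 [0.5305 0.1847 0.0936] [ 262.7 -135.3] [922.6  12.9] 50.1
box 2312 [542.3 233.6] [231.5 389.2] 22.5
collar top 313 [0.5026 0.1001 0.1306]
side blue n 683 z pct [0.057  0.0609 0.0777]
plate 534 [0.5578 0.2156 0.0608] [556.  214.9] [69.5 52.4] 57.4
fin 84 [0.5664 0.2147 0.1008] [756.2 253.1] [436.8  27.7] 11.2
box 4055 [537.2 224.6] [101.4 224.2] 57.5
collar top 1160 [0.6499 0.1795 0.1507]
```

View pics/side_c.png

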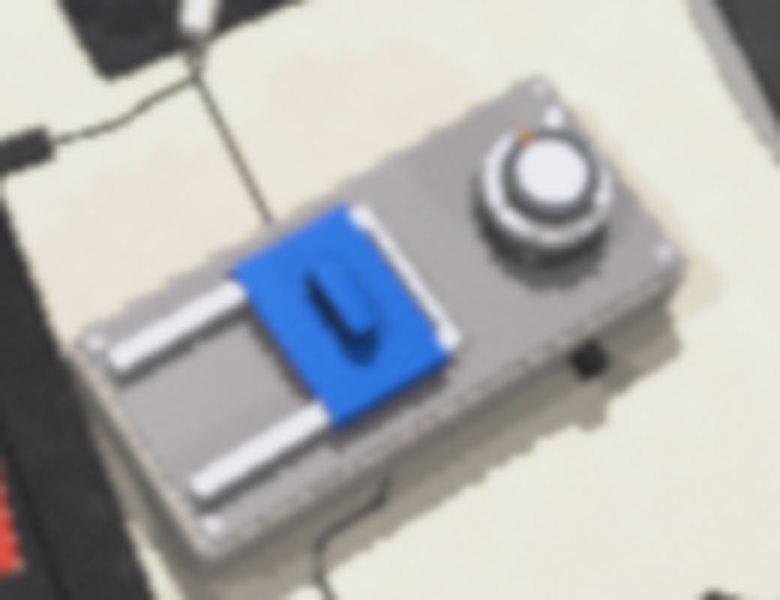

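The crop shows the white tab at about (555,113), which is side pixel (362.5,253.8). The orange mark is at (525,135) and the white disc at about (548,175). The tab sits clockwise of the mark, as expected.

```bash
cat >> h.py <<'E'
C=np.array([.537,.2246]);YAW=57.5
def box(x,y,z):
    a=np.radians(YAW);return np.array([C[0]+x/1e3*np.cos(a)-y/1e3*np.sin(a),C[1]+x/1e3*np.sin(a)+y/1e3*np.cos(a),z/1e3])
E
python3 - <<'E'
from h import *
d=pickle.load(open("d0.pkl","rb"));s=d["side"]
rc=box(0,72,64.5);print("ring",rc,"cover",box(0,-20,70.5))
t=onz(s,362.5,253.8,.0645);v=t-rc;print("tab",t,np.hypot(*v[:2]),np.degrees(np.arctan2(v[1],v[0])))
# disc centroid, both views
for n in d:
    s=d[n];g=s["image"].min(2);u,v=proj(s,box(0,72,78.5));yy,xx=np.mgrid[:420,:560]
    m=((g>190)&(np.hypot(xx-u,yy-v)<7)).astype(np.uint8);k,_,st,ce=cv2.connectedComponentsWithStats(m)
    print(n,"exp",u,v,[(st[i,4],ce[i].round(1),onz(s,*ce[i],.0785).round(4)) for i in range(1,k) if st[i,4]>5], "rail/tab exp",proj(s,box(-33,72,64.5)))
    P=pts(s);m=(s["z_map"]>0)&(P[...,2]>.1)&(P[...,2]<.5)
    q=P[m];r=np.hypot(*(q[:,:2]-rc[:2]).T);
    for lo in (.1,.2,.3):
        w=(q[:,2]>lo)&(q[:,2]<lo+.1);i=np.argsort(r[w])[::40][:3];print(lo,q[w][i].round(3).tolist(),r[w][i].round(3))
    # near path
    a=np.array([.176,.521]);b=rc[:2];tt=np.clip(((q[:,:2]-a)@(b-a))/((b-a)@(b-a)),.2,1);dd=np.linalg.norm(q[:,:2]-a-tt[:,None]*(b-a),axis=1);i=np.argsort(dd)[:200:40];print("path",q[i].round(2).tolist(),dd[i].round(3))
E
```

```text
ring [0.47627582 0.26328557 0.0645    ] cover [0.55386783 0.21385401 0.0705    ]
tab [0.44578517 0.25810211 0.0645    ] 0.0309281113197877 -170.35185221161487
scene exp 227.41015092988505 155.13334175596958 [(np.int32(20), array([226. , 155.4]), array([0.4732, 0.2649, 0.0785]))] rail/tab exp [229.06366407 166.66037061]
0.1 [[0.509, 0.4, 0.199], [0.543, 0.407, 0.198], [0.514, 0.423, 0.154]] [0.14  0.159 0.164]
0.2 [[0.5, 0.399, 0.202], [0.52, 0.405, 0.205], [0.501, 0.417, 0.207]] [0.137 0.148 0.156]
0.3 [[0.457, 0.433, 0.395], [0.479, 0.438, 0.386], [0.483, 0.441, 0.387]] [0.171 0.175 0.178]
path [[0.2, 0.49, 0.39], [0.2, 0.49, 0.4], [0.2, 0.5, 0.38], [0.2, 0.49, 0.37], [0.2, 0.49, 0.37]] [0.041 0.042 0.043 0.044 0.045]
side exp 360.84955714336706 262.98446589461815 [(np.int32(86), array([361.6, 263.1]), array([0.4757, 0.2648, 0.0785]))] rail/tab exp [351.31096296 254.29131012]
0.1 [[0.608, 0.371, 0.103], [0.597, 0.399, 0.118], [0.629, 0.368, 0.1]] [0.17  0.182 0.185]
0.2 [[0.511, 0.4, 0.207], [0.525, 0.404, 0.209], [0.51, 0.412, 0.208]] [0.142 0.148 0.152]
0.3 [[0.461, 0.436, 0.398], [0.484, 0.442, 0.386], [0.507, 0.445, 0.399]] [0.174 0.179 0.184]
path [[0.21, 0.5, 0.39], [0.21, 0.5, 0.38], [0.2, 0.49, 0.37], [0.21, 0.5, 0.36], [0.2, 0.49, 0.39]] [0.038 0.041 0.042 0.043 0.044]
```

```bash
python3 -m pendant '[{"hand":85,"delta_pos":[0.5,-1,0],"twist":[0,0,0.5]},{"hand":85,"delta_pos":[1,-1,0],"twist":[0,0,0.5]},{"hand":85,"delta_pos":[1,-1,0],"twist":[0,0,0.5]},{"hand":85,"delta_pos":[1,-1,0],"twist":[0,0,0.5]},{"hand":85,"delta_pos":[1,-1,0],"twist":[0,0,0.5]},{"hand":85,"delta_pos":[1,-1,0],"twist":[0,0,0.5]},{"hand":85,"delta_pos":[1,-1,0],"twist":[0,0,0.5]},{"hand":85,"delta_pos":[1,-1,0],"twist":[0,0,0.5]},{"hand":85,"delta_pos":[1,-1,0],"twist":[0,0,0.5]},{"hand":85,"delta_pos":[1,-1,0],"twist":[0,0,0]}]' 30
python3 -m pendant '[{"hand":85,"delta_pos":[1,-0.3,0],"twist":[0,0,0]},{"hand":85,"delta_pos":[1,0,-0.2],"twist":[0,0,0]},{"hand":85,"delta_pos":[0.5,0,-0.5],"twist":[0,0,0]},{"hand":85,"delta_pos":[0,0,-0.5],"twist":[0,0,0]},{"hand":85,"delta_pos":[0,0,0],"twist":[0,0,0]},{"hand":85,"delta_pos":[0,0,0],"twist":[0,0,0]},{"hand":85,"delta_pos":[0,0,0],"twist":[0,0,0]},{"hand":85,"delta_pos":[0,0,0],"twist":[0,0,0]},{"hand":85,"delta_pos":[0,0,0],"twist":[0,0,0]},{"hand":85,"delta_pos":[0,0,0],"twist":[0,0,0]}]'
cat > look.py <<'E'
import sys
from bench import ctrl
from h import *
k=sys.argv[1];d={}
for n in("wrist","side"):
    d[n]=ctrl.snapshot(n)
cv2.imwrite(f"pics/w{k}.png",d["wrist"]["image"])
st=ctrl.state();print(st["time_s"],st["position"].round(4),st["tool_rot"].round(2),st["ft_force"].round(1));d["st"]=st
pickle.dump(d,open(f"d{k}.pkl","wb"))
for nm,p in dict(ringtop=box(0,72,78.5),index=box(-33,72,64.5),fin=box(0,-20,78.5),c1=box(-50,-112,45.5),c2=box(-50,112,45.5),c3=box(50,112,45.5),c4=box(50,-112,45.5)).items(): print(nm,proj(d["wrist"],p).round(1))
E
python3 look.py 1
```

```text
time_s: 1.35
position: [0.414, 0.27, 0.2308]
tool_rot: [-180.0, -0.1, -162.6]
ft_force: [0.8, -0.1, -0.1]
width: 0.997
grasp_force: 0.0
time_s: 2.6
position: [0.4761, 0.2636, 0.2015]
tool_rot: [180.0, 0.0, -162.7]
ft_force: [-0.3, -0.3, 0.1]
width: 0.996
grasp_force: 0.0
2.7 [0.4761 0.2636 0.2013] [ 180.      0.   -162.67] [ 0.   0.3 -0.1]
ringtop [274.4 199.4]
index [250.1 167.4]
fin [197.4 261.6]
c1 [106.6 265.3]
c2 [272.5 120.9]
c3 [338.9 202.3]
c4 [175.6 327.8]
```

View pics/w1.png

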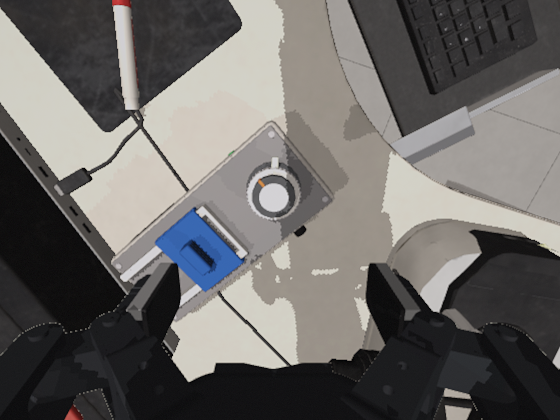

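The wrist view shows the white disc at about (273,197), the tab at (275,162), the orange mark at (262,184) and the blue fin at (197,257). I'll refine the box pose from this view.

```bash
cat > meas.py <<'E'
import sys
from h import *
d=pickle.load(open(f"d{sys.argv[1]}.pkl","rb"));s=d["wrist"];im=s["image"];P=pts(s)
yy,xx=np.mgrid[:420,:560];hsv=cv2.cvtColor(im,cv2.COLOR_BGR2HSV)
u,v=proj(s,box(0,72,78.5));near=np.hypot(xx-u,yy-v)<22
m=(near&(im.min(2)>200)).astype(np.uint8);k,_,S,ce=cv2.connectedComponentsWithStats(m)
print([(S[i].tolist(),ce[i].round(1)) for i in range(1,k) if S[i,4]>6])
i=1+np.argmax(S[1:,4]);c=onz(s,*ce[i],.0785);print("disc",c.round(4))
o=near&(hsv[...,0]>3)&(hsv[...,0]<20)&(hsv[...,1]>140)
if o.any():
    p=onz(s,xx[o].mean(),yy[o].mean(),.0785)-c;print("orange",o.sum(),np.hypot(*p[:2]).round(4),"ang",np.degrees(np.arctan2(p[1],p[0]))%360)
# white tab: light pixels at radius 26..33 mm on plane z=.0675 (tab top)
T=np.array(s["pose"]);g=im.min(2)
dd=np.stack([(xx-s["cx"])/s["fx"],-(yy-s["cy"])/s["fy"],-np.ones(xx.shape)],-1)@T[:3,:3].T
Q=T[:3,3]+dd*((.0675-T[2,3])/dd[...,2])[...,None];r=np.hypot(Q[...,0]-c[0],Q[...,1]-c[1])
w=(r>.026)&(r<.034)&(g>190)&(P[...,2]>.06)
a=np.degrees(np.arctan2(Q[...,1]-c[1],Q[...,0]-c[0]))%360
print("tab",w.sum(),"ang",a[w].mean() if w.any() else 0,a[w].std() if w.any() else 0)
b=np.hypot(P[...,0]-.537,P[...,1]-.2246)<.13
b&=(abs(P[...,2]-.0455)<.004)
rr=cv2.minAreaRect((P[b][:,:2]*1000).astype(np.float32));print("box",np.round(rr[0],1),np.round(rr[1],1),rr[2],"z",np.median(P[b][:,2]))
bl=(hsv[...,0]>100)&(hsv[...,0]<125)&(hsv[...,1]>140)&(np.hypot(P[...,0]-.55,P[...,1]-.215)<.1)
for nm,mm in(("plate",bl&(abs(P[...,2]-.0615)<.004)),("fin",bl&(P[...,2]>.075)&(P[...,2]<.082))):
    if mm.sum()>4:
        R=cv2.minAreaRect((P[mm][:,:2]*1000).astype(np.float32));print(nm,mm.sum(),np.round(R[0],1),np.round(R[1],1),R[2],np.median(P[mm][:,2]).round(4))
E
python3 meas.py 1
```

```text
[([260, 184, 28, 27, 597], array([273.3, 197.2])), ([256, 211, 6, 5, 9], array([258.3, 212.9]))]
disc [0.4747 0.2618 0.0785]
orange 13 0.0149 ang 237.6882614974416
tab 43 ang 195.21645269164165 2.9575767900326344
box [534.4 222.6] [ 98. 222.] 57.4683837890625 z 0.04580339235783987
plate 2958 [553.2 211.3] [71.5 52.1] 57.436553955078125 0.0618
fin 436 [552.9 211. ] [31.8 12.5] 57.20485305786133 0.0786
```

```bash
python3 -m pendant '[{"hand":85,"delta_pos":[-0.02,-0.02,-1],"twist":[0,0,0]},{"hand":85,"delta_pos":[0,0,-1],"twist":[0,0,0]},{"hand":85,"delta_pos":[0,0,-1],"twist":[0,0,0]},{"hand":85,"delta_pos":[0,0,-1],"twist":[0,0,0]},{"hand":85,"delta_pos":[0,0,-1],"twist":[0,0,0]},{"hand":65,"delta_pos":[0,0,-0.9],"twist":[0,0,0]},{"hand":60,"delta_pos":[0,0,0],"twist":[0,0,0]},{"hand":60,"delta_pos":[0,0,0],"twist":[0,0,0]},{"hand":60,"delta_pos":[0,0,0],"twist":[0,0,0]},{"hand":60,"delta_pos":[0,0,0],"twist":[0,0,0]}]' 20
python3 look.py 2 | head -1
```

```text
time_s: 3.95
position: [0.4762, 0.2634, 0.055]
tool_rot: [180.0, 0.1, -162.7]
ft_force: [-0.4, 0.0, 0.1]
width: 0.705
grasp_force: 0.0
4.05 [0.4759 0.2632 0.0545] [ 1.7999e+02  7.0000e-02 -1.6267e+02] [ 0.8 -0.3 -0. ]
```

View pics/w2.png

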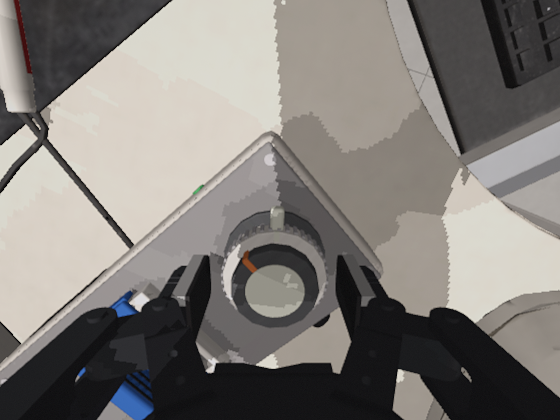

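The view shows the pads at columns 210 and 337, evenly about the ring at 274, with the tab clear at (278,215). I'll close on the ring.

```bash
python3 -m pendant '[{"hand":54,"delta_pos":[0,0,0],"twist":[0,0,0]},{"hand":52,"delta_pos":[0,0,0],"twist":[0,0,0]},{"hand":50,"delta_pos":[0,0,0],"twist":[0,0,0]},{"hand":48,"delta_pos":[0,0,0],"twist":[0,0,0]},{"hand":46,"delta_pos":[0,0,0],"twist":[0,0,0]},{"hand":44,"delta_pos":[0,0,0],"twist":[0,0,0]},{"hand":44,"delta_pos":[0,0,0],"twist":[0,0,0]},{"hand":44,"delta_pos":[0,0,0],"twist":[0,0,0]},{"hand":44,"delta_pos":[0,0,0],"twist":[0,0,0]},{"hand":44,"delta_pos":[0,0,0],"twist":[0,0,0]}]' 20
```

```text
time_s: 5.3
position: [0.4753, 0.2637, 0.0541]
tool_rot: [179.9, 0.0, -162.7]
ft_force: [-3.5, 4.5, 3.2]
width: 0.539
grasp_force: 20.4
```

```bash
python3 -m pendant '[{"hand":44,"delta_pos":[-0.02,0.03,0],"twist":[0,0,0.5]},{"hand":44,"delta_pos":[0,0,0],"twist":[0,0,0.6]},{"hand":44,"delta_pos":[0,0,0],"twist":[0,0,0.6]},{"hand":44,"delta_pos":[0,0,0],"twist":[0,0,0.6]},{"hand":44,"delta_pos":[0,0,0],"twist":[0,0,0.6]},{"hand":44,"delta_pos":[0,0,0],"twist":[0,0,0.6]},{"hand":44,"delta_pos":[0,0,0],"twist":[0,0,0.6]},{"hand":44,"delta_pos":[0,0,0],"twist":[0,0,0.6]},{"hand":44,"delta_pos":[0,0,0],"twist":[0,0,0.6]},{"hand":44,"delta_pos":[0,0,0],"twist":[0,0,0]}]'
python3 look.py 3 | head -1; python3 meas.py 3
```

```text
time_s: 6.55
position: [0.4751, 0.264, 0.0541]
tool_rot: [180.0, 0.0, -120.3]
ft_force: [-2.7, 3.6, 3.5]
width: 0.539
grasp_force: 20.4
6.65 [0.4751 0.264  0.0541] [ 1.8000e+02  2.0000e-02 -1.2033e+02] [-1.7  3.2  4.6]
[]Traceback (most recent call last):
  File "meas.py", line 8, in <module>
    i=1+np.argmax(S[1:,4]);c=onz(s,*ce[i],.0785);print("disc",c.round(4))
        ~~~~~~~~~^^^^^^^^^
    return _wrapfunc(a, 'argmax', axis=axis, out=out, **kwds)
    return bound(*args, **kwds)
ValueError: attempt to get argmax of an empty sequence
```

View pics/w3.png

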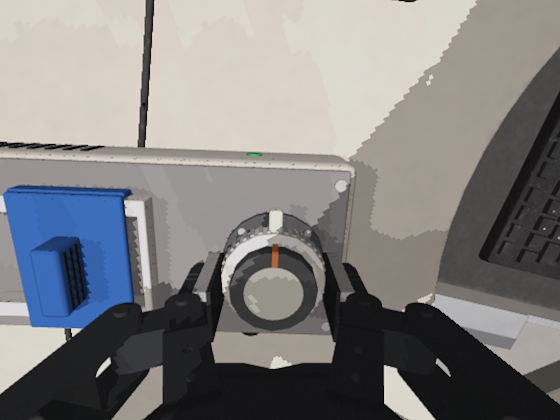

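The view shows the tab at about (276,221), the orange mark at (275,257) and the disc centre at about (274,292). They look nearly aligned, so I'll check numerically.

```bash
cat > tab.py <<'E'
import sys
from h import *
s=pickle.load(open(f"d{sys.argv[1]}.pkl","rb"))["wrist"];im=s["image"];yy,xx=np.mgrid[:420,:560];hsv=cv2.cvtColor(im,cv2.COLOR_BGR2HSV);T=np.array(s["pose"])
C0=(0.4747,0.2618) if len(sys.argv)<3 else eval(sys.argv[2])
dd=np.stack([(xx-s["cx"])/s["fx"],-(yy-s["cy"])/s["fy"],-np.ones(xx.shape)],-1)@T[:3,:3].T
def plane(z): return T[:3,3]+dd*((z-T[2,3])/dd[...,2])[...,None]
Q=plane(.0785)
m=((im.min(2)>130)&(np.hypot(Q[...,0]-C0[0],Q[...,1]-C0[1])<.019)&(hsv[...,1]<60)).astype(np.uint8)
m=cv2.morphologyEx(m,cv2.MORPH_OPEN,np.ones((3,3),np.uint8));cn=cv2.findContours(m,0,2)[0];cn=cv2.convexHull(max(cn,key=cv2.contourArea))[:,0]
e=np.array([Q[y,x,:2]*1000 for x,y in cn],np.float32);c,r=cv2.minEnclosingCircle(e);c=np.array(c)/1e3;print("disc",c.round(4),"r",r)
o=(hsv[...,0]>2)&(hsv[...,0]<20)&(hsv[...,1]>130)&(np.hypot(Q[...,0]-c[0],Q[...,1]-c[1])<.021)
a=lambda p:np.degrees(np.arctan2(p[1]-c[1],p[0]-c[0]))%360
print("orange",o.sum(),a(Q[o].mean(0)))
R=plane(.0675);rr=np.hypot(R[...,0]-c[0],R[...,1]-c[1]);w=(rr>.0255)&(rr<.036)&(im.min(2)>185)&(abs(((np.degrees(np.arctan2(R[...,1]-c[1],R[...,0]-c[0]))-215+180)%360)-180)<45)
k,L,S,ce=cv2.connectedComponentsWithStats(w.astype(np.uint8));i=1+np.argmax(S[1:,4]);w=L==i
print("tab",S[i].tolist(),a(R[w].mean(0)),"r",np.hypot(*(R[w].mean(0)[:2]-c)),"predicted tab px at 237.5:",proj(s,[*(c+.0285*np.array([np.cos(np.radians(237.5)),np.sin(np.radians(237.5))])),.0675]).round(1),"actual",ce[i].round(1))
E
python3 tab.py 1; python3 tab.py 3
```

```text
disc [0.4748 0.262 ] r 12.972753524780273
orange 25 237.7339904147413
tab [272, 158, 6, 8, 48] 195.6276590378608 r 0.029102346528000946 predicted tab px at 237.5: [252.4 169.8] actual [274.5 161.5]
disc [0.4749 0.2622] r 12.514153480529785
orange 113 237.45250240890522
tab [270, 211, 12, 18, 208] 237.7398666476579 r 0.029501579606215873 predicted tab px at 237.5: [275.6 221.6] actual [275.4 219.4]
```

The tab is within about 0.3° of the mark. I'll release and rise, then re-measure.

```bash
python3 -m pendant '[{"hand":50,"delta_pos":[0,0,0],"twist":[0,0,0]},{"hand":54,"delta_pos":[0,0,0],"twist":[0,0,0]},{"hand":60,"delta_pos":[0,0,0],"twist":[0,0,0]},{"hand":66,"delta_pos":[0,0,0],"twist":[0,0,0]},{"hand":66,"delta_pos":[0,0,0.5],"twist":[0,0,0]},{"hand":66,"delta_pos":[0,0,1],"twist":[0,0,0]},{"hand":66,"delta_pos":[0,0,1],"twist":[0,0,0]},{"hand":66,"delta_pos":[0,0,0.5],"twist":[0,0,-0.3]},{"hand":66,"delta_pos":[0,0,0],"twist":[0,0,0]},{"hand":66,"delta_pos":[0,0,0],"twist":[0,0,0]}]'
python3 look.py 4 | head -1; python3 tab.py 4; python3 meas.py 4 |tail -3
```

```text
time_s: 7.9
position: [0.4748, 0.2637, 0.1286]
tool_rot: [180.0, -0.0, -122.6]
ft_force: [0.0, 0.2, 1.3]
width: 0.772
grasp_force: 0.0
8.0 [0.4745 0.2636 0.1279] [ 1.7994e+02 -8.0000e-02 -1.2265e+02] [-0.1  0.9  0.3]
disc [0.4748 0.2614] r 12.668968200683594
orange 52 236.41258432922513
tab [269, 176, 8, 11, 86] 236.9503089349716 r 0.02901399126121019 predicted tab px at 237.5: [272.1 181.9] actual [272.5 181.1]
box [535.  222.4] [ 97.9 221.5] 57.435123443603516 z 0.045868349832370814
plate 5937 [553.1 210.7] [71.6 52. ] 56.97187042236328 0.0619
fin 908 [553.2 210.8] [32.  12.6] 55.7730827331543 0.0787
```

```bash
python3 -m pendant '[{"hand":50,"delta_pos":[0.8,-0.5,0],"twist":[0,0,0]},{"hand":50,"delta_pos":[0.8,-0.5,0],"twist":[0,0,0]},{"hand":45,"delta_pos":[0.8,-0.5,0],"twist":[0,0,0]},{"hand":45,"delta_pos":[0.76,-0.52,0],"twist":[0,0,0]},{"hand":45,"delta_pos":[0,0,-0.5],"twist":[0,0,0]},{"hand":45,"delta_pos":[0,0,-0.8],"twist":[0,0,0]},{"hand":45,"delta_pos":[0,0,-0.8],"twist":[0,0,0]},{"hand":45,"delta_pos":[0,0,-0.38],"twist":[0,0,0]},{"hand":45,"delta_pos":[0,0,0],"twist":[0,0,0]},{"hand":45,"delta_pos":[0,0,0],"twist":[0,0,0]}]'
python3 look.py 5|head -1
```

```text
time_s: 9.25
position: [0.5545, 0.2137, 0.0677]
tool_rot: [-180.0, 0.1, -122.7]
ft_force: [0.5, -0.8, 0.9]
width: 0.526
grasp_force: 0.0
9.35 [0.5547 0.2136 0.068 ] [-1.7993e+02  9.0000e-02 -1.2266e+02] [-0.3 -0.1 -0.3]
```

View pics/w5.png

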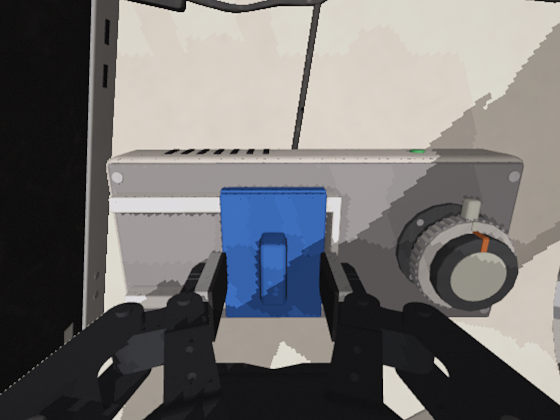

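The view shows the fin at (273,270), centred between the pads at 215 and 335. The black case edge is on the left at column ~105, so I'll check its clearance while closing.

```bash
python3 -m pendant '[{"hand":30,"delta_pos":[0,0,0],"twist":[0,0,0]},{"hand":24,"delta_pos":[0,0,0],"twist":[0,0,0]},{"hand":20,"delta_pos":[0,0,0],"twist":[0,0,0]},{"hand":16,"delta_pos":[0,0,0],"twist":[0,0,0]},{"hand":13,"delta_pos":[0,0,0],"twist":[0,0,0]},{"hand":10,"delta_pos":[0,0,0],"twist":[0,0,0]},{"hand":6,"delta_pos":[0,0,0],"twist":[0,0,0]},{"hand":6,"delta_pos":[0,0,0],"twist":[0,0,0]},{"hand":6,"delta_pos":[0,0,0],"twist":[0,0,0]},{"hand":6,"delta_pos":[0,0,0],"twist":[0,0,0]}]' 25
python3 - <<'E'
from h import *
a=np.radians(YAW);d=pickle.load(open("d1.pkl","rb"));d0=pickle.load(open("d0.pkl","rb"))
for n,s in(("w",d["wrist"]),("side",d0["side"]),("scene",d0["scene"])):
    P=pts(s)[s["z_map"]>0];x=P[:,0]-.5365;y=P[:,1]-.2245;bx=x*np.cos(a)+y*np.sin(a);by=-x*np.sin(a)+y*np.cos(a)
    for lo,hi in((.02,.08),(.08,.11),(.11,.14),(.14,.2)):
        m=(abs(bx)<.09)&(by<-.118)&(by>-.3)&(P[:,2]>lo)&(P[:,2]<hi);print(n,lo,m.sum(),by[m].max().round(3) if m.any() else "")
E
```

```text
time_s: 10.6
position: [0.554, 0.2133, 0.0669]
tool_rot: [180.0, -0.0, -122.7]
ft_force: [-1.1, -0.5, 1.0]
width: 0.132
grasp_force: 25.8
w 0.02 3029 -0.118
w 0.08 1904 -0.118
w 0.11 3756 -0.118
w 0.14 0 
side 0.02 500 -0.148
side 0.08 284 -0.151
side 0.11 6444 -0.118
side 0.14 0 
scene 0.02 74 -0.118
scene 0.08 27 -0.126
scene 0.11 1925 -0.119
scene 0.14 0
```

```bash
python3 - <<'E'
from h import *
a=np.radians(YAW);d=pickle.load(open("d1.pkl","rb"));d0=pickle.load(open("d0.pkl","rb"))
for s in(d["wrist"],d0["side"]):
    P=pts(s)[s["z_map"]>0];x=P[:,0]-.5365;y=P[:,1]-.2245;bx=x*np.cos(a)+y*np.sin(a);by=-x*np.sin(a)+y*np.cos(a)
    m=(abs(bx)<.09)&(by<-.11)&(by>-.2)&(P[:,2]>.1)&(P[:,2]<.2);print(np.percentile(P[m,2],[5,50,95,100]).round(4),np.percentile(by[m],[50,95,99,100]).round(3))
E
```

```text
[0.1032 0.1206 0.1224 0.1304] [-0.133 -0.118 -0.117 -0.115]
[0.1165 0.1202 0.1267 0.1329] [-0.167 -0.132 -0.124 -0.118]
```

The case top is about 0.121 m and the gripper body stays above 0.14 m, so the slide is clear.

```bash
python3 -m pendant '[{"hand":6,"delta_pos":[0.24,-0.15,0],"twist":[0,0,0]},{"hand":6,"delta_pos":[0.24,-0.15,0],"twist":[0,0,0]},{"hand":6,"delta_pos":[0.24,-0.15,0],"twist":[0,0,0]},{"hand":6,"delta_pos":[0.24,-0.155,0],"twist":[0,0,0]},{"hand":6,"delta_pos":[0.24,-0.155,0],"twist":[0,0,0]},{"hand":6,"delta_pos":[0.24,-0.155,0],"twist":[0,0,0]},{"hand":6,"delta_pos":[0.24,-0.155,0],"twist":[0,0,0]},{"hand":6,"delta_pos":[0.24,-0.155,0],"twist":[0,0,0]},{"hand":6,"delta_pos":[0,0,0],"twist":[0,0,0]},{"hand":6,"delta_pos":[0,0,0],"twist":[0,0,0]}]'
```

```text
time_s: 11.85
position: [0.5998, 0.1841, 0.0669]
tool_rot: [179.7, -0.1, -122.6]
ft_force: [-8.5, 4.1, 5.8]
width: 0.131
grasp_force: 26.5
```

```bash
python3 -m pendant '[{"hand":6,"delta_pos":[0.05,-0.03,0],"twist":[0,0,0]},{"hand":6,"delta_pos":[0,0,0],"twist":[0,0,0]},{"hand":6,"delta_pos":[0,0,0],"twist":[0,0,0]},{"hand":6,"delta_pos":[-0.1,0.06,0],"twist":[0,0,0]},{"hand":20,"delta_pos":[0,0,0],"twist":[0,0,0]},{"hand":30,"delta_pos":[0,0,0],"twist":[0,0,0]},{"hand":30,"delta_pos":[0,0,0.2],"twist":[0,0,0]},{"hand":30,"delta_pos":[0,0,0.8],"twist":[0,0,0]},{"hand":30,"delta_pos":[0,0,1],"twist":[0,0,0]},{"hand":0,"delta_pos":[0,0,0.5],"twist":[0,0,0]}]'
python3 look.py 6|head -1; python3 meas.py 6 | tail -2; python3 tab.py 6
```

```text
time_s: 13.1
position: [0.6023, 0.1837, 0.133]
tool_rot: [-179.8, 0.2, -122.7]
ft_force: [0.6, 0.5, -0.1]
width: 0.153
grasp_force: 0.0
13.2 [0.6023 0.1837 0.1326] [-179.77    0.23 -122.67] [ 0.9 -0.5  0.3]
[]
disc [0.4739 0.2624] r 12.575658798217773
orange 59 240.10483500082603Traceback (most recent call last):
  File "meas.py", line 8, in <module>
    i=1+np.argmax(S[1:,4]);c=onz(s,*ce[i],.0785);print("disc",c.round(4))
        ~~~~~~~~~^^^^^^^^^
    return _wrapfunc(a, 'argmax', axis=axis, out=out, **kwds)
    return bound(*args, **kwds)
ValueError: attempt to get argmax of an empty sequence
Traceback (most recent call last):
  File "tab.py", line 15, in <module>
    k,L,S,ce=cv2.connectedComponentsWithStats(w.astype(np.uint8));i=1+np.argmax(S[1:,4]);w=L==i
                                                                      ~~~~~~~~~^^^^^^^^^
ValueError: attempt to get argmax of an empty sequence
```

View pics/w6.png

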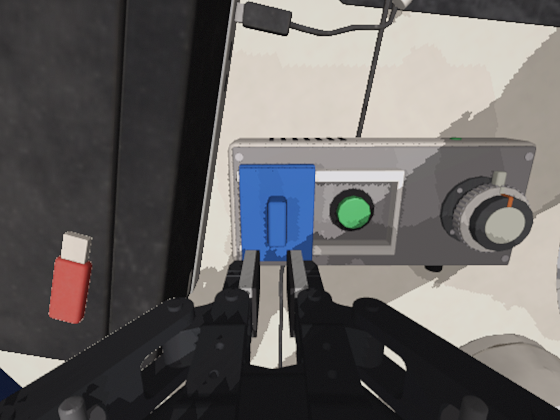

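The cover is open: fin at (277,222), green button at (354,211), fully exposed.

```bash
python3 - <<'E'
from h import *
s=pickle.load(open("d6.pkl","rb"))["wrist"];im=s["image"];P=pts(s);h=cv2.cvtColor(im,cv2.COLOR_BGR2HSV)
bl=(h[...,0]>100)&(h[...,0]<125)&(h[...,1]>140)&(P[...,2]>.075)&(P[...,2]<.083)
R=cv2.minAreaRect((P[bl][:,:2]*1000).astype(np.float32));print("fin",np.round(R[0],1),np.round(R[1],1),R[2])
g=(h[...,0]>45)&(h[...,0]<85)&(h[...,1]>100);yy,xx=np.nonzero(g);ok=(abs(xx-354)<30)&(abs(yy-211)<30)
(u,v),r=cv2.minEnclosingCircle(np.stack([xx,yy],1)[ok].astype(np.float32));b=onz(s,u,v,.0545);print("button",u,v,r,b.round(4),P[yy[ok],xx[ok],2].mean())
v=np.array(R[0])-b[:2]*1e3;print(v,np.hypot(*v))
E
```

```text
fin [599.2 181.5] [32.  12.8] 57.662471771240234
button 353.1351318359375 211.49420166015625 17.142702102661133 [0.5519 0.2109 0.0545] 0.0557224553169638
[ 47.3310809  -29.41397581] 55.72623432496226
```

```bash
python3 -m pendant '[{"hand":0,"delta_pos":[-0.5,0.3,0],"twist":[0,0,0]},{"hand":0,"delta_pos":[-0.5,0.3,0],"twist":[0,0,0]},{"hand":0,"delta_pos":[-0.5,0.3,0],"twist":[0,0,0]},{"hand":0,"delta_pos":[-0.47,0.28,0],"twist":[0,0,0]},{"hand":0,"delta_pos":[0,0,-0.8],"twist":[0,0,0]},{"hand":0,"delta_pos":[0,0,-0.8],"twist":[0,0,0]},{"hand":0,"delta_pos":[0,0,-0.8],"twist":[0,0,0]},{"hand":0,"delta_pos":[0,0,-0.4],"twist":[0,0,0]},{"hand":0,"delta_pos":[0,0,0],"twist":[0,0,0]},{"hand":0,"delta_pos":[0,0,0],"twist":[0,0,0]}]'
python3 look.py 7|head -1
```

```text
time_s: 14.45
position: [0.5521, 0.2132, 0.0604]
tool_rot: [-179.9, 0.1, -122.7]
ft_force: [-0.9, -1.0, -0.7]
width: -0.0
grasp_force: 0.0
14.55 [0.5523 0.2132 0.0606] [-1.7992e+02  1.0000e-01 -1.2267e+02] [-0.9 -0.4  0.1]
```

View pics/w7.png

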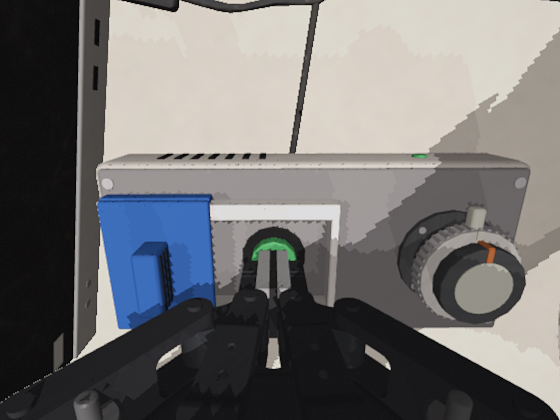

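The closed fingers stand over the button's centre, with the button rim visible at (275,247).

```bash
python3 -m pendant '[{"hand":0,"delta_pos":[0,0,-0.1],"twist":[0,0,0]},{"hand":0,"delta_pos":[0,0,-0.1],"twist":[0,0,0]},{"hand":0,"delta_pos":[0,0,-0.1],"twist":[0,0,0]},{"hand":0,"delta_pos":[0,0,-0.08],"twist":[0,0,0]},{"hand":0,"delta_pos":[0,0,-0.08],"twist":[0,0,0]},{"hand":0,"delta_pos":[0,0,-0.06],"twist":[0,0,0]},{"hand":0,"delta_pos":[0,0,0],"twist":[0,0,0]},{"hand":0,"delta_pos":[0,0,0],"twist":[0,0,0]},{"hand":0,"delta_pos":[0,0,0],"twist":[0,0,0]},{"hand":0,"delta_pos":[0,0,0],"twist":[0,0,0]}]'
```

```text
time_s: 15.8
position: [0.5518, 0.213, 0.0494]
tool_rot: [-179.9, 0.0, -122.7]
ft_force: [-5.6, -2.5, 13.0]
width: 0.0
grasp_force: 6.7
```

```bash
python3 -m pendant '[{"hand":0,"delta_pos":[0,0,-0.05],"twist":[0,0,0]},{"hand":0,"delta_pos":[0,0,0],"twist":[0,0,0]},{"hand":0,"delta_pos":[0,0,0.3],"twist":[0,0,0]},{"hand":0,"delta_pos":[0,0,1],"twist":[0,0,0]},{"hand":0,"delta_pos":[0,0,1],"twist":[0,0,0]},{"hand":0,"delta_pos":[0,0,1],"twist":[0,0,0]},{"hand":30,"delta_pos":[0.5,-0.3,0],"twist":[0,0,0]},{"hand":36,"delta_pos":[0.5,-0.3,0],"twist":[0,0,0]},{"hand":36,"delta_pos":[0.5,-0.3,0],"twist":[0,0,0]},{"hand":36,"delta_pos":[0.4,-0.27,0],"twist":[0,0,0]}]'
python3 -m pendant '[{"hand":36,"delta_pos":[0,0,-0.6],"twist":[0,0,0]},{"hand":36,"delta_pos":[0,0,-0.7],"twist":[0,0,0]},{"hand":36,"delta_pos":[0,0,-0.6],"twist":[0,0,0]},{"hand":36,"delta_pos":[0,0,-0.4],"twist":[0,0,0]},{"hand":36,"delta_pos":[0,0,0],"twist":[0,0,0]},{"hand":36,"delta_pos":[0,0,0],"twist":[0,0,0]},{"hand":36,"delta_pos":[0,0,0],"twist":[0,0,0]},{"hand":36,"delta_pos":[0,0,0],"twist":[0,0,0]},{"hand":36,"delta_pos":[0,0,0],"twist":[0,0,0]},{"hand":36,"delta_pos":[0,0,0],"twist":[0,0,0]}]'
```

```text
time_s: 17.05
position: [0.5996, 0.1827, 0.126]
tool_rot: [179.9, -0.1, -122.7]
ft_force: [0.1, -1.1, -0.2]
width: 0.421
grasp_force: 0.0
time_s: 18.3
position: [0.5991, 0.1837, 0.0702]
tool_rot: [-180.0, 0.0, -122.7]
ft_force: [-0.2, 0.0, -0.2]
width: 0.422
grasp_force: 0.0
```

```bash
python3 -m pendant '[{"hand":30,"delta_pos":[0,0,-0.1],"twist":[0,0,0]},{"hand":24,"delta_pos":[0,0,0],"twist":[0,0,0]},{"hand":20,"delta_pos":[0,0,0],"twist":[0,0,0]},{"hand":16,"delta_pos":[0,0,0],"twist":[0,0,0]},{"hand":12,"delta_pos":[0,0,0],"twist":[0,0,0]},{"hand":6,"delta_pos":[0,0,0],"twist":[0,0,0]},{"hand":6,"delta_pos":[0,0,0],"twist":[0,0,0]},{"hand":6,"delta_pos":[0,0,0],"twist":[0,0,0]},{"hand":6,"delta_pos":[0,0,0],"twist":[0,0,0]},{"hand":6,"delta_pos":[0,0,0],"twist":[0,0,0]}]' 25
python3 -m pendant '[{"hand":6,"delta_pos":[-0.25,0.16,0],"twist":[0,0,0]},{"hand":6,"delta_pos":[-0.25,0.16,0],"twist":[0,0,0]},{"hand":6,"delta_pos":[-0.25,0.16,0],"twist":[0,0,0]},{"hand":6,"delta_pos":[-0.25,0.16,0],"twist":[0,0,0]},{"hand":6,"delta_pos":[-0.25,0.16,0],"twist":[0,0,0]},{"hand":6,"delta_pos":[-0.25,0.16,0],"twist":[0,0,0]},{"hand":6,"delta_pos":[-0.25,0.16,0],"twist":[0,0,0]},{"hand":6,"delta_pos":[-0.2,0.13,0],"twist":[0,0,0]},{"hand":6,"delta_pos":[0,0,0],"twist":[0,0,0]},{"hand":6,"delta_pos":[0,0,0],"twist":[0,0,0]}]'
```

```text
time_s: 19.55
position: [0.5992, 0.1836, 0.0678]
tool_rot: [-180.0, 0.0, -122.7]
ft_force: [0.5, -0.3, 0.9]
width: 0.13
grasp_force: 27.1
time_s: 20.8
position: [0.552, 0.2137, 0.0677]
tool_rot: [-179.7, 0.0, -122.7]
ft_force: [5.5, -4.7, -0.7]
width: 0.131
grasp_force: 27.1
```

```bash
python3 -m pendant '[{"hand":6,"delta_pos":[-0.05,0.03,0],"twist":[0,0,0]},{"hand":6,"delta_pos":[0,0,0],"twist":[0,0,0]},{"hand":6,"delta_pos":[0,0,0],"twist":[0,0,0]},{"hand":6,"delta_pos":[0.05,-0.03,0],"twist":[0,0,0]},{"hand":20,"delta_pos":[0,0,0],"twist":[0,0,0]},{"hand":34,"delta_pos":[0.06,-0.03,0],"twist":[0,0,0]},{"hand":34,"delta_pos":[0,0,0],"twist":[0,0,0]},{"hand":34,"delta_pos":[0,0,0.4],"twist":[0,0,0]},{"hand":34,"delta_pos":[0,0,1],"twist":[0,0,0]},{"hand":34,"delta_pos":[0,0,1],"twist":[0,0,0]}]'
python3 -m pendant '[{"hand":34,"delta_pos":[-0.5,0.3,1],"twist":[0,0,0]},{"hand":34,"delta_pos":[-1,0.6,0.5],"twist":[0,0,0]},{"hand":34,"delta_pos":[-0.8,0.5,0],"twist":[0,0,0]},{"hand":34,"delta_pos":[0,0,0],"twist":[0,0,0]},{"hand":34,"delta_pos":[0,0,0],"twist":[0,0,0]},{"hand":34,"delta_pos":[0,0,0],"twist":[0,0,0]},{"hand":34,"delta_pos":[0,0,0],"twist":[0,0,0]},{"hand":34,"delta_pos":[0,0,0],"twist":[0,0,0]},{"hand":34,"delta_pos":[0,0,0],"twist":[0,0,0]},{"hand":34,"delta_pos":[0,0,0],"twist":[0,0,0]}]'
python3 look.py 8|head -1; python3 tab.py 8; python3 meas.py 8 |tail -3; python3 - <<'E'
import cv2,pickle
d=pickle.load(open("d8.pkl","rb"));cv2.imwrite("pics/s8.png",d["side"]["image"])
E
```

```text
time_s: 22.05
position: [0.5517, 0.2144, 0.1288]
tool_rot: [180.0, 0.0, -122.7]
ft_force: [0.1, 1.0, 0.2]
width: 0.398
grasp_force: 0.0
time_s: 23.3
position: [0.4943, 0.2492, 0.1651]
tool_rot: [180.0, 0.0, -122.7]
ft_force: [0.3, 0.3, -0.9]
width: 0.4
grasp_force: 0.0
23.4 [0.4943 0.2492 0.1651] [ 180.      0.   -122.67] [-1.1  0.7  0.2]
disc [0.4746 0.2617] r 12.681177139282227
orange 35 237.06026302023596
tab [302, 168, 6, 10, 59] 237.4912962101136 r 0.02920371574663123 predicted tab px at 237.5: [304.5 173.5] actual [304.5 172.6]
box [535.  222.2] [ 97.5 221.5] 57.3394775390625 z 0.04585006822744575
plate 4567 [551.5 211.7] [70.9 51.5] 57.366294860839844 0.0619
fin 662 [552.1 211.6] [32.1 13. ] 57.5661735534668 0.0787
```

View pics/w8.png

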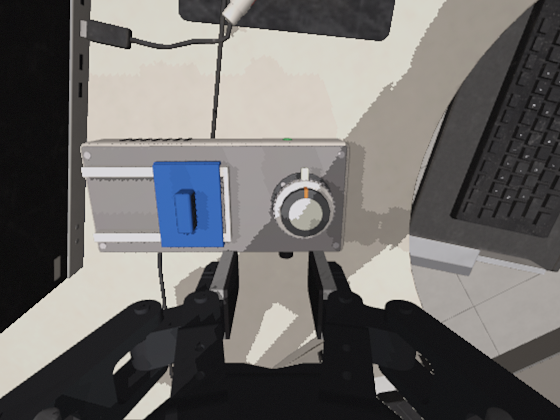

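The view shows the cover closed, with the fin at (187,211) and 92.3 mm from the ring axis (nominal 92). The tab at (304,173) is on the orange mark, with the arm clear.

```bash
python3 -c "
from bench import ctrl
print(ctrl.hand_in())"
```

```text
the job is handed in; nothing more can be done
None
```

The job is handed in: the ring's tab is within about 0.5° of the orange mark, the cover was opened fully, the button was pressed to the bottom of its travel and released, and the cover is fully home again; no contact with the collars or desk items was seen, and it took 23.4 s.

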